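# Level the bakery bench shelf

### The job

Get the little steel bench shelf level: pick up the yellow spirit level, lay it gently lengthways on the middle of the shelf and let go, then turn the orange wing knob of the shelf's levelling foot until the bubble sits centred between its two black lines. Then press down on the black rubber pad in the middle of the level, firmly but not hard, with the bubble still centred, and finish like that: the program ends while the arm is still pressing. Leave the loaf, the baking tin and the tub where they are.

Things in the scene. Friction and masses are not known exactly. Their poses are not given: they have to be found in the camera images.
- level_mid (a point): Centre (half-way up) of the yellow spirit level, a loose bar 200 mm long (x axis), 28 wide (y), 40 high (z), about 0.35 kg, lying upright. The black rubber pad (26 x 22 mm) on the top face right above this point is where to press; the vial window is on the top face towards the +x end.
- vial (a point): Centre of the level's green vial window (64 x 15 mm, flat in the top face), 52 mm along the level's +x from its middle and 21 mm above level_mid. Axes as the level's: x lengthways. Two black lines cross the window 12 mm either side of this point.
- bubble (a point): Centre of the pale bubble (15 x 11 mm) in the vial; it slides up to 21 mm along x either way from the vial's centre, always to the higher end, and settles in about 1 s. Centred: within 4 mm of the vial's centre, so between the black lines. With the level on the shelf it moves 14 mm per rad of the knob.
- shelf_mid (a point): Middle of the steel shelf's flat top, 140 mm wide (x), 300 mm long (y), about 62 mm above the bench; +y points to the end with the levelling foot, fixed feet carry the other. Blue lines across it 108 mm either side of the middle frame the level's place. It starts up to 1 degree off level, either end high, and hardly yields when pressed.
- foot_grip (a point): Grip point of the orange wing knob on the levelling foot, on its upright turning axis, 195 mm from shelf_mid along +y, about 102 mm above the bench. The wing is 44 mm long (x axis here, turns with it), 14 thick (y), from 24 mm below to 16 above. Clockwise from above raises the foot's end. Needs 0.12 N m, stays where left; centring takes 0.5 to 1.3 rad either way.
- loaf: Brown loaf, 180 x 105 x 95 mm, origin under its centre. Leave alone.
- tin: Dark red open baking tin, 110 x 200 x 80 mm, origin under its centre. Leave alone.
- tub: Pale round jar with a white lid, 84 mm diameter, 100 mm high, origin under its centre. Leave alone.

How it is judged:
On the way, in this order (a step that is already met when the one before it is completed fails the run):
1. the level lies at rest along the middle of the shelf, let go (horizontal distance between level_mid and shelf_mid below 0.04 m and angle between the x axis of level_mid and the y axis of shelf_mid, either way round below 0.15 rad and z of level_mid in the frame of shelf_mid below 0.024 m and angle between level_mid's own z axis and vertical below 0.05 rad and contact force between the fingers and level below 0.1 N and linear speed of level below 0.02 m/s), for 0.5 s.
2. the bubble is centred by turning the foot, the level lying on the shelf (x of bubble in the frame of vial between -0.004 and 0.004 m and contact force between the fingers and level below 0.1 N and contact force between level and shelf above 1 N), for 0.3 s.
At the end, for the whole second after the job is handed in: The level lies lengthways on the middle of the shelf (within 40 mm and 0.15 rad), pressed down by the fingers so that it bears on the shelf with 6 to 40 N (its own weight is about 3.5 N), the bubble within 4 mm of the vial's centre and the shelf itself level within 6 mrad, through the last second (x of bubble in the frame of vial between -0.004 and 0.004 m and angle between shelf_mid's own z axis and vertical below 0.006 rad and horizontal distance between level_mid and shelf_mid below 0.04 m and angle between the x axis of level_mid and the y axis of shelf_mid, either way round below 0.15 rad and z of level_mid in the frame of shelf_mid below 0.024 m and contact force between the fingers and level above 3 N and contact force between level and shelf between 6 and 40 N and linear speed of level below 0.01 m/s); the arm keeps its last pose, push and grip.
It fails at once if a bystander is moved more than 20 mm (distance of any of loaf, tin, tub from where it was at the start of the episode above 0.02 m).
It fails at once if the level is banged down on the shelf or pressed very hard (over 60 N) (contact force between level and shelf above 60 N).
It also fails if it takes over 64 s, if anything falls off the work surface, if the arm or the gripper's body presses on something with over 40 N, if the wrist force passes 120 N, or if a joint passes its speed limit or range.

### The arm

A 6-joint arm with a two-finger parallel gripper is mounted at the origin on the work surface. World frame = base frame: x ahead of the robot, y to its left, z up, the work surface at z = 0. Lengths are in m, angles in rad, forces in N, time in s.
With the tool pointing down it reaches from about 0.325 to 0.775 m from the base axis. Payload 5.5 kg.
Tool frame: the origin (TCP) lies midway between the tips of the shut fingers; the grasp point (between the pads) lies 19 mm behind it; z points along the fingers, y is the line along which they close (so a half turn about z gives the same grasp; the last joint's range is limited). The gripper opens to 88 mm and grips with 3 to 60 N. Pads are 20 mm wide; open, the fingers measure 115 mm over their backs; the gripper's body (75 mm by 178 mm) begins 61 mm behind the grasp point.
Start: joints at [-1.174, 0.091, 1.231, -0, 1.82, -0.057], TCP at [0.263, -0.539, 0.223] pointing down, gripper open.
Joint ranges: [-2.87, 2.87], [-0.86, 2.18], [0.17, 2.46], [-1.51, 4.65], [0.06, 2.69], [-2.65, 2.65]. Speed limits (rad/s): [2.57, 2.57, 3.01, 3.14, 3.14, 3.14].

### API

Orientations are given as a rotation vector (axis times angle).
In Python, from cell import sense, get_image, camera_model, sign_off, search_frame gives the robot as it stands. The module is installed in compiled form; this text tells all that it offers.
- The arm moves only by the tool servo_tool, never from a script. Its argument "moves" is a list that holds one entry, the list of rows, each a list of 5 numbers: the shift along the tool's x, y, z in m, then the turn about the tool's z in rad, then the finger opening in m, from 0 to 0.0878. In form: [[[dx, dy, dz, twist, jaw], ...]]. A call has exactly 8 rows; each row shifts and turns the commanded pose from where the row before left it, along the tool's axes as they then stand; what a row does not reach is not made up. A row lasts 1/10 s, in which the tool goes at most 50 mm and 8.59 degrees, less where a joint would pass 70% of its speed; a pose out of reach is approached as far as the arm can. A call is refused whole if a number of a shift passes 0.05 or a number of a turn 0.15, either way. A call with a gripper value outside its range is refused whole. The fingers move at their own pace and stop on an object; "squeeze" is the grip in N (left out, the last holds). Time passes only in rows, so rows that do not move let the fingers close, or fill a call up. It gives the time, the measured TCP pose, the force, the opening and the grip force at its end, in the units of the state.
- sense(): the state, without advancing time (a new reading comes with each control period).
- get_image(name): name is "scene" or "top"; returns (picture, depth): 480x640x3 uint8, red, green, blue; 480x640 float32, m along the optical axis (not along the pixel's ray), 0 where there is no reading.
- camera_model(name): a dict with "fx", "fy", "cx", "cy" (pixels), "pose" (4x4, takes a point from camera to world coordinates). Camera axes: x right, y up, looking along -z (the intrinsics and any distortion apply to the point x, -y, -z); pixel columns grow to the right and rows downward; lengths in m; the calibration is good to about 2 mm. A picture is of the moment at which its call begins. camera_model takes no time and is no camera call.
- sign_off(): hands the job in; it is judged then, once.
Trained networks look in the newest picture that a camera, given by its name, has taken for a name from the list of things; names that differ only in an ending like _2 or _b are one class to them, and where a whole thing is asked for, a point or a joint stands for the part that bears it (a point fixed in the world has none). Each returns a list of dicts, best first, with "confidence" (0 to 1); they miss things now and then, are a little off and sometimes report something else, mostly with a low value. They report only what shows in the picture. A call takes as long as a camera call.
- search_frame(camera, thing): "centre" ([x, y, z] in m, in world coordinates, good to about 4 mm: the middle of the surface that is visible of it).
The state is a dict: "clock": time; "qpos": joint angles; "qvel": joint speeds; "tau": joint torques, N m; "tool_pos": TCP position; "orientation": TCP orientation; "wrist_force": force on the tool from outside, world axes, zero at the start; "torque": the same for the moment, N m; "opening": finger opening in m; "grip_force": force on a finger pad.
Only numpy, scipy, OpenCV 4.12 (cv2) and the standard library are available. Lean on these libraries where they do the work, as an engineer would, in place of code of your own. Each camera call takes 0.05 s, during which the arm holds its last target. There are 200 camera calls.

## Working session

There is one attempt and no reset: what is moved stays moved. The work goes in short steps, Python scripts to look and compute and a tool call to move; the robot and the scene stay as the last step left them, time stands still between calls to the robot, and variables do not carry over. Pictures are saved under pics/ and viewed, at most 10 in all, crops included, and the job is handed in when it is done.

Besides the shell and the picture viewer there is one more tool, called after "Emit:" as name(argument=value, ...) on one line, values as JSON. servo_tool: Moves the arm, as the interface text tells. Its arguments: {"type":"object","properties":{"moves":{"type":"array"},"squeeze":{"type":"number"}},"required":["moves"]}

```bash
mkdir -p pics
cat > h.py <<'E'
import numpy as np, cv2
from cell import *
from scipy.spatial.transform import Rotation as R
def world(name,dep,u,v):
    m=camera_model(name); d=dep[v,u]
    p=np.array([(u-m['cx'])/m['fx']*d, -(v-m['cy'])/m['fy']*d, -d,1])
    return (np.array(m['pose'])@p)[:3]
def cloud(name,dep):
    m=camera_model(name); v,u=np.mgrid[0:480,0:640]
    P=np.stack([(u-m['cx'])/m['fx']*dep, -(v-m['cy'])/m['fy']*dep, -dep, np.ones_like(dep)],-1)
    return (P@np.array(m['pose']).T)[...,:3]
def save(im,f): cv2.imwrite('pics/'+f,im[...,::-1])
np.set_printoptions(precision=4,suppress=True)
E
python3 - <<'E'
from h import *
s=sense(); print(s['clock'],s['tool_pos'],s['orientation'],s['opening'])
for c in ('scene','top'):
    im,d=get_image(c); save(im,c+'0.png'); np.save(c+'0.npy',d)
    m=camera_model(c); print(c,{k:m[k] for k in m if k!='pose'}, np.array(m['pose']))
for c in ('top','scene'):
  for t in ('level_mid','vial','bubble','shelf_mid','foot_grip','loaf','tin','tub'):
    print(c,t,[(np.round(r['centre'],3),round(r['confidence'],2)) for r in search_frame(c,t)[:2]])
print(sense()['clock'])
E
```

```text
0.0 [ 0.2629 -0.539   0.2215] [-3.0593 -0.7063  0.0005] 0.08765003484837593
scene {'fx': 515.9447428838073, 'fy': 515.9447428838073, 'cx': 316.60449385189156, 'cy': 245.03216125276668} [[-0.5366 -0.6651  0.5194  1.2169]
 [ 0.8437 -0.4331  0.3172  0.4227]
 [ 0.014   0.6084  0.7935  1.166 ]
 [ 0.      0.      0.      1.    ]]
top {'fx': 552.3282378584797, 'fy': 552.3282378584797, 'cx': 315.08698229831765, 'cy': 241.69414483994814} [[-0.0255  0.9766 -0.2137  0.2225]
 [-0.9997 -0.0238  0.0107  0.0059]
 [ 0.0054  0.2139  0.9768  1.4976]
 [ 0.      0.      0.      1.    ]]
top level_mid [(array([0.421, 0.266, 0.042]), 0.87)]
top vial [(array([0.427, 0.265, 0.038]), 0.92)]
top bubble []
top shelf_mid [(array([ 0.616, -0.093,  0.058]), 0.59)]
top foot_grip []
top loaf [(array([0.654, 0.38 , 0.093]), 0.7)]
top tin [(array([ 0.386, -0.276,  0.005]), 0.76)]
top tub [(array([ 0.626, -0.388,  0.098]), 0.63)]
scene level_mid [(array([ 0.627, -0.079,  0.057]), 0.68), (array([0.448, 0.274, 0.04 ]), 0.58)]
scene vial [(array([0.449, 0.274, 0.037]), 0.93), (array([0.686, 0.395, 0.093]), 0.6)]
scene bubble []
scene shelf_mid [(array([ 0.633, -0.076,  0.055]), 0.85), (array([0.685, 0.397, 0.094]), 0.23)]
scene foot_grip [(array([0.629, 0.099, 0.078]), 0.82)]
scene loaf [(array([0.685, 0.396, 0.094]), 0.57)]
scene tin [(array([ 0.369, -0.275,  0.038]), 0.93)]
scene tub [(array([ 0.652, -0.387,  0.071]), 0.63), (array([ 0.365, -0.274,  0.039]), 0.21)]
0.9
```

View pics/top0.png

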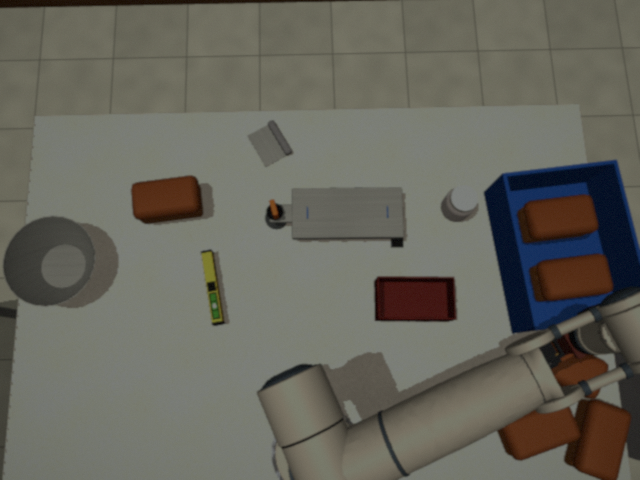

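View pics/scene0.png

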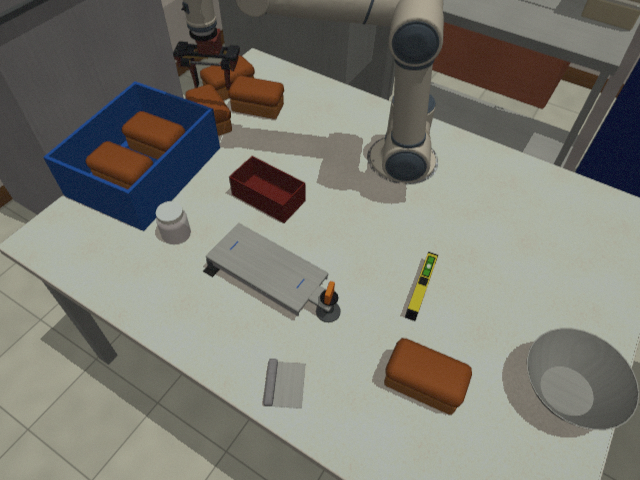

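```bash
cat >> h.py <<'E'
def proj(name,p):
    m=camera_model(name); q=np.linalg.inv(np.array(m['pose']))@np.r_[p,1]
    return m['cx']+m['fx']*q[0]/-q[2], m['cy']+m['fy']*(-q[1])/-q[2]
def blob(c,im,dep,lo,hi,box=None):
    hsv=cv2.cvtColor(im,cv2.COLOR_RGB2HSV); k=cv2.inRange(hsv,lo,hi)>0
    if box: b=np.zeros_like(k); b[box[1]:box[3],box[0]:box[2]]=1; k&=b
    k&=dep>0
    P=cloud(c,dep)[k]; return k,P
E
python3 - <<'E'
from h import *
for c,box,sb in (('top',(195,240,235,335),(285,180,410,245)),('scene',(395,245,450,325),(200,220,335,310))):
    im=cv2.imread(f'pics/{c}0.png')[...,::-1].copy(); d=np.load(c+'0.npy'); C=cloud(c,d)
    print(c,'tcp',proj(c,sense()['tool_pos']),'base',proj(c,[0,0,0]))
    b=C[box[1]:box[3],box[0]:box[2]].reshape(-1,3); g=b[b[:,2]>0.028]
    print('level',len(g),cv2.minAreaRect((g[:,:2]*1000).astype(np.float32)),np.median(g[:,2]),'table z',np.median(b[:,2]))
    k,P=blob(c,im,d,(40,90,40),(80,255,255),box); print('green',k.sum(),P.mean(0))
    b=C[sb[1]:sb[3],sb[0]:sb[2]].reshape(-1,3); g=b[(b[:,2]>0.05)&(b[:,2]<.07)]
    print('shelf',len(g),cv2.minAreaRect((g[:,:2]*1000).astype(np.float32)),np.median(g[:,2]))
    k,P=blob(c,im,d,(5,150,120),(18,255,255),(260,195,290,230) if c=='top' else (315,275,345,310))
    print('knob',len(P),P.mean(0) if len(P) else 0,P.min(0),P.max(0)); print('tabletop far',[C[v,u] for v,u in ((400,150),(150,400))])
E
```

```text
top tcp (np.float64(550.5107422277985), np.float64(338.18676795346556)) base (np.float64(316.43404924843543), np.float64(451.3936976141127))
level 851 ((339.1310119628906, 190.7441864013672), (418.3271789550781, 127.01512145996094), 40.85407638549805) 0.039677555355329686 table z 0.0012886218685573825
green 129 [0.3756 0.2602 0.0408]
shelf 5688 ((617.9180297851562, -90.28102111816406), (319.224853515625, 143.10194396972656), 88.98187255859375) 0.05973132236047618
knob 10 [0.6175 0.0969 0.1145] [0.6037 0.0924 0.1119] [0.6363 0.1027 0.1171]
tabletop far [array([0.1382, 0.4295, 0.0037]), array([ 0.815 , -0.2624, -0.001 ])]
scene tcp (np.float64(212.3723647557902), np.float64(86.14548342845032)) base (np.float64(402.04290425207864), np.float64(158.70485337674774))
level 732 ((774.6783447265625, 330.3514709472656), (902.98291015625, 29.21401023864746), 9.937607765197754) 0.040609689952388006 table z 0.0010424322362004856
green 116 [0.376  0.2611 0.0411]
shelf 5345 ((620.4386596679688, -64.59025573730469), (365.2223815917969, 143.31771850585938), 88.8594741821289) 0.05980288013168589
knob 80 [0.6243 0.0996 0.1144] [0.6031 0.0891 0.1108] [0.6444 0.1097 0.1192]
tabletop far [array([ 0.9306, -0.4766, -0.7533]), array([0.1955, 0.0574, 0.2139])]
```

Run:
```python
from h import *
for c,box,sb in (('top',(195,240,235,335),(285,180,410,245)),('scene',(395,245,450,325),(200,220,335,310))):
    im=cv2.imread(f'pics/{c}0.png')[...,::-1].copy(); d=np.load(c+'0.npy'); C=cloud(c,d)
    b=C[box[1]:box[3],box[0]:box[2]].reshape(-1,3); g=b[(b[:,2]>0.034)&(b[:,2]<.047)&(abs(b[:,0]-.42)<.12)&(abs(b[:,1]-.265)<.04)]
    l=cv2.fitLine(g[:,:2].astype(np.float32),cv2.DIST_HUBER,0,.01,.01).ravel(); t=(g[:,:2]-l[2:])@l[:2]; lo,hi=np.percentile(t,[.5,99.5])
    print(c,'level c',l[2:]+l[:2]*(lo+hi)/2,'len',hi-lo,'dir',l[:2],np.arctan2(l[1],l[0]))
    b=C[sb[1]:sb[3],sb[0]:sb[2]].reshape(-1,3); g=b[(b[:,2]>0.052)&(b[:,2]<.07)&(abs(b[:,0]-.62)<.09)]
    x0,x1=np.percentile(g[:,0],[.3,99.7]);y0,y1=np.percentile(g[:,1],[.3,99.7]); print('shelf',x0,x1,y0,y1)
    A=np.c_[g,]; co=np.linalg.lstsq(np.c_[g[:,:2]-[.62,-.09],np.ones(len(g))],g[:,2],rcond=None)[0]; print('plane',co)
    hsv=cv2.cvtColor(im,cv2.COLOR_RGB2HSV); k=cv2.inRange(hsv,(105,80,60),(130,255,255)); k[:sb[1]]=0;k[sb[3]:]=0;k[:,:sb[0]]=0;k[:,sb[2]:]=0
    n,lab,st,ce=cv2.connectedComponentsWithStats(k)
    for i in range(1,n):
        if st[i,4]>4: print('blue',C[lab==i].mean(0),st[i,4])
```

```text
top level c [0.4279 0.267 ] len 0.1984700928858243 dir [0.9863 0.1652] 0.16598535
shelf 0.5459189819890468 0.6874369846976692 -0.24774650951723237 0.06694218215770568
plane [ 0.0006 -0.0134  0.0597]
scene level c [0.43   0.2699] len 0.20108059258771702 dir [0.9863 0.1649] 0.1656586
shelf 0.5495977642813389 0.6911470433711249 -0.24542492358378937 0.1073570346546392
plane [-0.0024 -0.0122  0.0599]
blue [ 0.6162 -0.206   0.0617] 14
blue [0.6198 0.0108 0.06  ] 12
```

Emit:
servo_tool(moves=[[[0.028,-0.0362,-0.004,0,0.0878],[0.028,-0.0362,-0.004,0,0.0878],[0.028,-0.0362,0,0,0.0878],[0.028,-0.0362,0,0,0.0878],[0.028,-0.0362,0,0,0.0878],[0.028,-0.0362,0,0,0.0878],[0.028,-0.0362,0,0,0.0878],[0.028,-0.0362,0,0,0.0878]]], squeeze=20)

```text
clock: 1.7
tool_pos: [0.3373, -0.1791, 0.2309]
orientation: [3.061, 0.706, 0.001]
wrist_force: [2.3, -0.9, 0.3]
opening: 0.0882
grip_force: 0.0
```

Emit:
servo_tool(moves=[[[0.028,-0.0362,0,0,0.0878],[0.028,-0.0362,0,0,0.0878],[0.028,-0.0362,0,0,0.0878],[0.028,-0.0362,0,0,0.0878],[0.028,-0.0362,0,0,0.0878],[0.028,-0.0362,0,0,0.0878],[0.028,-0.0362,0,0,0.0878],[0.028,-0.0362,0,0,0.0878]]])

```text
clock: 2.5
tool_pos: [0.4117, 0.1798, 0.2309]
orientation: [3.061, 0.707, 0.002]
wrist_force: [1.4, -0.5, 1.0]
opening: 0.0874
grip_force: 0.0
```

Emit:
servo_tool(moves=[[[0.028,-0.0362,0,0,0.0878],[0.028,-0.0362,0,0,0.0878],[0,0,0.02,0.1,0.0878],[0,0,0.02,0.1,0.0878],[0,0,0.02,0.088,0.0878],[0,0,0.02,0,0.0878],[0,0,0,0,0.0878],[0,0,0,0,0.0878]]])

```text
clock: 3.3
tool_pos: [0.4303, 0.2673, 0.151]
orientation: [3.131, 0.26, -0.0]
wrist_force: [0.9, 0.3, 0.6]
opening: 0.0883
grip_force: 0.0
```

Emit:
servo_tool(moves=[[[0,0,0.03,0,0.0878],[0,0,0.03,0,0.0878],[0,0,0.03,0,0.0878],[0,0,0.03,0,0.0878],[0,0,0.015,0,0.0878],[0,0,0.007,0,0.0878],[0,0,0,0,0.06],[0,0,0,0,0.02]]])

```text
clock: 4.1
tool_pos: [0.4314, 0.2679, 0.0105]
orientation: [-3.13, -0.26, -0.004]
wrist_force: [-0.1, -0.1, 0.0]
opening: 0.0752
grip_force: 0.0
```

Emit:
servo_tool(moves=[[[0,0,0,0,0.02],[0,0,0,0,0.02],[0,0,0,0,0.02],[0,0,0,0,0.02],[0,0,0,0,0.02],[0,0,0,0,0.02],[0,0,0,0,0.02],[0,0,0,0,0.02]]])

```text
clock: 4.9
tool_pos: [0.4303, 0.2676, 0.0087]
orientation: [-3.13, -0.26, 0.0]
wrist_force: [0.3, 1.1, 0.6]
opening: 0.028
grip_force: 20.0
```

Emit:
servo_tool(moves=[[[0,0,-0.02,0,0.02],[0,0,-0.04,0,0.02],[0,0,-0.04,0,0.02],[0,0,-0.04,0,0.02],[0,0,-0.03,0,0.02],[0.0125,0.0391,0,0,0.02],[0.0125,0.0391,0,0,0.02],[0.0125,0.0391,0,0,0.02]]], squeeze=25)

```text
clock: 5.7
tool_pos: [0.4868, 0.1565, 0.178]
orientation: [3.13, 0.262, -0.002]
wrist_force: [0.9, 0.8, -3.1]
opening: 0.0274
grip_force: 25.0
```

Emit:
servo_tool(moves=[[[0.0125,0.0391,0,0,0.02],[0.0125,0.0391,0,0,0.02],[0.0125,0.0391,0,0,0.02],[0.0125,0.0391,0,0,0.02],[0.0125,0.0391,0,0,0.02],[0.0125,0.0391,0,0,0.02],[0.0125,0.0391,0,0,0.02],[0,0,0,-0.1,0.02]]])

```text
clock: 6.5
tool_pos: [0.6186, -0.1028, 0.1756]
orientation: [3.114, 0.41, -0.006]
wrist_force: [-0.2, 1.2, -3.0]
opening: 0.028
grip_force: 25.0
```

Emit:
servo_tool(moves=[[[0,0,0,-0.14,0.02],[0,0,0,-0.14,0.02],[0,0,0,-0.14,0.02],[0,0,0,-0.14,0.02],[0,0,0,-0.14,0.02],[0,0,0,-0.14,0.02],[0,0,0,-0.14,0.02],[0,0,0,-0.14,0.02]]])

```text
clock: 7.3
tool_pos: [0.6176, -0.0978, 0.1771]
orientation: [-2.41, -2.012, 0.003]
wrist_force: [0.3, -0.1, -3.2]
opening: 0.0276
grip_force: 25.0
```

Emit:
servo_tool(moves=[[[0,0,0,-0.11,0.02],[0,0,0,-0.058,0.02],[0,0,0,0,0.02],[0,0,0,0,0.02],[0,0,0,0,0.02],[0,0,0,0,0.02],[0,0,0,0,0.02],[0,0,0,0,0.02]]])

```text
clock: 8.1
tool_pos: [0.6182, -0.0977, 0.1787]
orientation: [2.24, 2.202, 0.0]
wrist_force: [-0.2, 0.7, -2.9]
opening: 0.0283
grip_force: 25.0
```

Run:
```python
from h import *
s=sense(); print(s['clock'],s['tool_pos'],s['orientation'],s['opening'],s['grip_force'])
out=[]
for c in ('top','scene'):
    im,d=get_image(c); C=cloud(c,d); save(im,c+'1f.png'); np.save(c+'1.npy',d)
    u,v=map(int,proj(c,[.62,-.09,.1])); out.append(cv2.resize(im[v-75:v+75,u-100:u+100],None,fx=4,fy=4,interpolation=cv2.INTER_CUBIC)[:300*2]); print(c,'crop origin',u-100,v-75)
    k,P=blob(c,im,d,(40,90,40),(80,255,255),(u-100,v-75,u+100,v+75)); print('green',len(P),P.mean(0) if len(P) else 0)
    k,P=blob(c,im,d,(22,120,80),(34,255,255),(u-100,v-75,u+100,v+75)); P=P[P[:,2]>.15]; print('yellow',len(P),P.min(0),P.max(0),P.mean(0)) if len(P) else 0
    g=C.reshape(-1,3); g=g[(abs(g[:,0]-.62)<.1)&(abs(g[:,1]+.09)<.2)&(g[:,2]>.05)&(g[:,2]<.07)]; print('shelf',np.percentile(g,[.5,99.5],0))
save(cv2.resize(np.vstack(out),(400,600)),'c1.png')
```

```text
8.1 [ 0.6182 -0.0977  0.1787] [2.2405 2.2021 0.    ] 0.028271702893344693 24.999529123306274
top crop origin 244 131
green 8 [ 0.6129 -0.146   0.2111]
yellow 188 [ 0.517  -0.192   0.2024] [ 0.632  -0.0059  0.5139] [ 0.6151 -0.056   0.2178]
shelf [[ 0.5457 -0.2482  0.0505]
 [ 0.6875  0.0988  0.0684]]
scene crop origin 166 181
green 13 [ 0.6245 -0.1716  0.2247]
yellow 517 [ 0.6005 -0.195   0.171 ] [ 0.6857 -0.003   0.2713] [ 0.6249 -0.0537  0.2047]
shelf [[ 0.5541 -0.2441  0.0515]
 [ 0.691   0.0977  0.0663]]
```

View pics/c1.png

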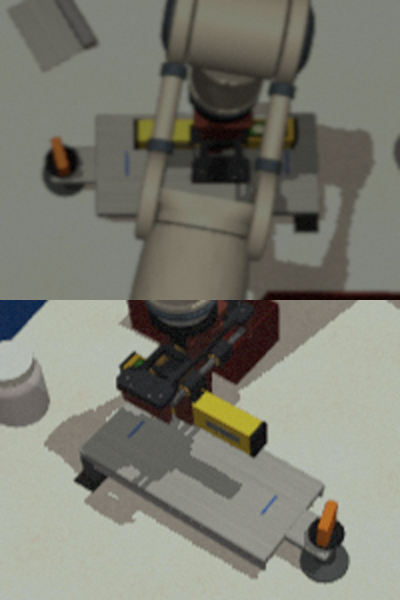

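Emit:
servo_tool(moves=[[[0,0,0.025,0,0.02],[0,0,0.025,0,0.02],[0,0,0.025,0,0.02],[0,0,0.015,0,0.02],[0,0,0.008,0,0.02],[0,0,0.004,0,0.02],[0,0,0.001,0,0.02],[0,0,0.001,0,0.02]]])

```text
clock: 9.0
tool_pos: [0.6189, -0.0979, 0.076]
orientation: [2.239, 2.201, 0.002]
wrist_force: [-0.7, -0.6, -3.3]
opening: 0.0281
grip_force: 25.0
```

Emit:
servo_tool(moves=[[[0,0,0.0005,0,0.02],[0,0,0.0005,0,0.02],[0,0,0,0,0.02],[0,0,0,0,0.02],[0,0,0,0,0.02],[0,0,0,0,0.02],[0,0,0,0,0.02],[0,0,0,0,0.02]]])

```text
clock: 9.8
tool_pos: [0.6182, -0.0977, 0.0736]
orientation: [-2.24, -2.202, 0.0]
wrist_force: [-0.8, 0.3, -3.5]
opening: 0.0278
grip_force: 25.0
```

Run:
```python
from h import *
s=sense(); print(s['clock'],s['tool_pos'],s['wrist_force'],s['torque'])
```

```text
9.8 [ 0.6182 -0.0977  0.0736] [-0.8494  0.3017 -3.5017] [-0.0095 -0.0681 -0.0148]
```

Emit:
servo_tool(moves=[[[0,0,0.0005,0,0.02],[0,0,0.0005,0,0.02],[0,0,0.0005,0,0.02],[0,0,0,0,0.02],[0,0,0,0,0.02],[0,0,0,0,0.02],[0,0,0,0,0.02],[0,0,0,0,0.02]]])

```text
clock: 10.6
tool_pos: [0.6182, -0.0977, 0.0722]
orientation: [2.24, 2.202, 0.0]
wrist_force: [-0.4, 0.2, -3.4]
opening: 0.0277
grip_force: 25.0
```

Emit:
servo_tool(moves=[[[0,0,0.0005,0,0.02],[0,0,0.0005,0,0.02],[0,0,0.0005,0,0.02],[0,0,0,0,0.02],[0,0,0,0,0.02],[0,0,0,0,0.02],[0,0,0,0,0.02],[0,0,0,0,0.02]]])

```text
clock: 11.4
tool_pos: [0.6182, -0.0977, 0.0707]
orientation: [2.24, 2.202, 0.0]
wrist_force: [0.3, 0.5, -2.4]
opening: 0.0282
grip_force: 25.0
```

Emit:
servo_tool(moves=[[[0,0,0.0005,0,0.02],[0,0,0,0,0.02],[0,0,0,0,0.029],[0,0,0,0,0.032],[0,0,0,0,0.04],[0,0,0,0,0.055],[0,0,0,0,0.055],[0,0,0,0,0.055]]], squeeze=5)

```text
clock: 12.2
tool_pos: [0.6182, -0.0977, 0.0702]
orientation: [2.24, 2.202, 0.0]
wrist_force: [0.3, 0.2, -0.4]
opening: 0.0544
grip_force: 0.0
```

Emit:
servo_tool(moves=[[[0,0,0,0,0.06],[0,0,-0.01,0,0.06],[0,0,-0.02,0,0.06],[0,0,-0.03,0,0.06],[0,0,-0.03,0,0.06],[0,0,-0.03,0,0.06],[0,0,0,0,0.06],[0,0,0,0,0.06]]])

```text
clock: 13.0
tool_pos: [0.6186, -0.0978, 0.1913]
orientation: [2.239, 2.201, 0.002]
wrist_force: [0.1, -0.7, -1.1]
opening: 0.06
grip_force: 0.0
```

Emit:
servo_tool(moves=[[[0.039,0,0,0,0.06],[0.039,0,0,0,0.06],[0.039,0,0,0,0.06],[0.039,0,0,0,0.06],[0.039,0,0,0,0.06],[0,0,0,0,0.06],[0,0,0,0,0.06],[0,0,0,0,0.06]]])

```text
clock: 13.8
tool_pos: [0.6212, 0.0962, 0.1889]
orientation: [-2.241, -2.201, 0.003]
wrist_force: [0.0, -0.7, 0.5]
opening: 0.0601
grip_force: 0.0
```

Run:
```python
from h import *
for c,f,i,box in (('scene','scene0.png','scene0.npy',(310,270,350,315)),('top','top0.png','top0.npy',(260,190,295,235)),('scene','scene1f.png','scene1.npy',(310,270,350,315)),('top','top1f.png','top1.npy',(260,190,295,235))):
    im=cv2.imread('pics/'+f)[...,::-1].copy(); d=np.load(i)
    k,P=blob(c,im,d,(3,130,60),(20,255,255),box); P=P[(P[:,2]>.113)&(P[:,2]<.123)]
    if len(P)>4:
        r=cv2.fitLine(P[:,:2].astype(np.float32),cv2.DIST_HUBER,0,.01,.01).ravel(); t=(P[:,:2]-r[2:])@r[:2]
        print(c,len(P),P.mean(0),'line',r,'heading',np.arctan(r[1]/r[0]),'ctr',r[2:]+r[:2]*(t.min()+t.max())/2,t.max()-t.min())
out=[]
for c in ('top','scene'):
    im,d=get_image(c); save(im,c+'2f.png'); np.save(c+'2.npy',d)
    u,v=map(int,proj(c,[.62,-.12,.1])); out.append(cv2.resize(im[v-30:v+30,u-40:u+40],None,fx=5,fy=5,interpolation=cv2.INTER_CUBIC)); print(c,u-40,v-30)
save(np.vstack(out),'c2.png'); print(sense()['tool_pos'])
```

```text
scene 66 [0.623  0.0993 0.1152] line [0.9683 0.2497 0.623  0.0993] heading 0.25232837 ctr [0.6241 0.0996] 0.04200439948536092
top 47 [0.6174 0.0964 0.1157] line [0.961  0.2766 0.6174 0.0964] heading 0.28022158 ctr [0.6188 0.0968] 0.039695061379543144
scene 64 [0.624  0.099  0.1152] line [0.9748 0.2233 0.624  0.099 ] heading 0.22517145 ctr [0.624 0.099] 0.03996936368185918
top 55 [0.6186 0.0958 0.1158] line [0.9527 0.3038 0.6186 0.0958] heading 0.30868694 ctr [0.6186 0.0958] 0.037154792033706904
top 316 176
scene 217 221
[0.6214 0.0958 0.1896]
```

View pics/c2.png

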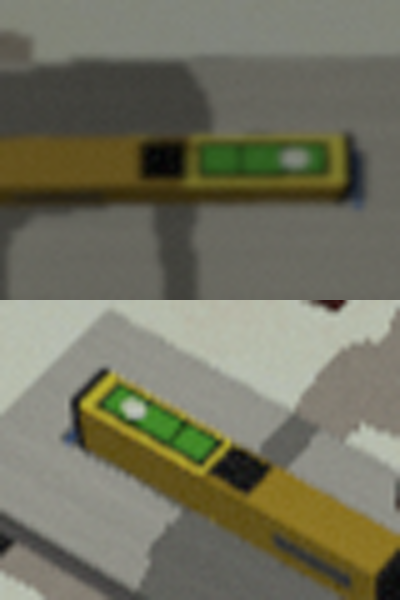

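Emit:
servo_tool(moves=[[[0.002,0,0,-0.1425,0.045],[0,0,0,-0.1425,0.045],[0,0,0,-0.1425,0.045],[0,0,0,-0.1425,0.045],[0,0,0,-0.1425,0.045],[0,0,0,-0.1425,0.045],[0,0,0,-0.1425,0.045],[0,0,0,-0.1425,0.045]]])

```text
clock: 14.7
tool_pos: [0.6216, 0.0979, 0.1901]
orientation: [-0.691, -3.065, 0.0]
wrist_force: [1.1, -0.1, -0.4]
opening: 0.0448
grip_force: 0.0
```

Emit:
servo_tool(moves=[[[0,0,0,-0.1425,0.045],[0,0,0,-0.1425,0.045],[0,0,0,-0.1425,0.045],[0,0,0,-0.1425,0.045],[0,0,0,-0.1425,0.045],[0,0,0.025,0,0.045],[0,0,0.02,0,0.045],[0,0,0,0,0.045]]])

```text
clock: 15.5
tool_pos: [0.6201, 0.0979, 0.1413]
orientation: [0.411, -3.108, -0.0]
wrist_force: [0.2, -0.7, -0.1]
opening: 0.045
grip_force: 0.0
```

Run:
```python
from h import *
s=sense(); print(s['clock'],s['tool_pos'],s['orientation'],s['opening'],s['qpos'])
im,d=get_image('scene'); u,v=map(int,proj('scene',[.62,.1,.12]))
save(cv2.resize(im[v-40:v+40,u-50:u+50],None,fx=5,fy=5,interpolation=cv2.INTER_CUBIC),'c3.png')
```

```text
15.5 [0.6201 0.0979 0.1413] [ 0.4111 -3.1084 -0.0001] 0.0449626391849096 [ 0.1024  0.1703  1.2884 -0.0001  1.6891 -1.7314]
```

View pics/c3.png

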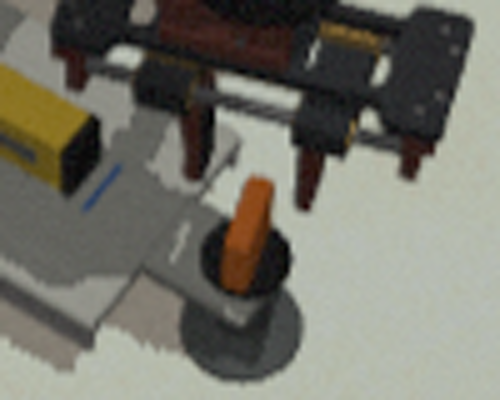

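Emit:
servo_tool(moves=[[[0,0,0.02,0,0.045],[0,0,0.02,0,0.045],[0,0,0.013,0,0.045],[0,0,0,0,0.03],[0,0,0,0,0.01],[0,0,0,0,0.005],[0,0,0,0,0.005],[0,0,0,0,0.005]]], squeeze=35)

```text
clock: 16.35
tool_pos: [0.6226, 0.0979, 0.0937]
orientation: [-0.413, 3.111, -0.004]
wrist_force: [1.4, -5.1, 2.2]
opening: 0.0141
grip_force: 34.9
```

Emit:
servo_tool(moves=[[[0,0,0,0,0.005],[0,0,0,0,0.005],[0,0,0,0,0.005],[0,0,0,0.05,0.005],[0,0,0,0.05,0.005],[0,0,0,0.05,0.005],[0,0,0,0.05,0.005],[0,0,0,0,0.005]]])

```text
clock: 17.15
tool_pos: [0.6227, 0.0977, 0.0938]
orientation: [-0.098, 3.137, -0.004]
wrist_force: [1.6, -5.3, 2.1]
opening: 0.014
grip_force: 34.9
```

Emit:
servo_tool(moves=[[[0,0,0,0.08,0.005],[0,0,0,0.08,0.005],[0,0,0,0.08,0.005],[0,0,0,0.08,0.005],[0,0,0,0.08,0.005],[0,0,0,0.08,0.005],[0,0,0,0.08,0.005],[0,0,0,0.0,0.005]]])

```text
clock: 17.95
tool_pos: [0.6226, 0.097, 0.0937]
orientation: [0.775, 3.041, -0.004]
wrist_force: [0.4, -7.5, 1.8]
opening: 0.0136
grip_force: 34.9
```

Emit:
servo_tool(moves=[[[0,0,0,0,0.005],[0,0,0,0,0.005],[0,0,0,0,0.005],[0,0,0,0,0.005],[0,0,0,0,0.005],[0,0,0,0,0.005],[0,0,0,0,0.005],[0,0,0,0,0.005]]])

```text
clock: 18.75
tool_pos: [0.6225, 0.097, 0.0937]
orientation: [0.772, 3.041, -0.004]
wrist_force: [0.7, -7.0, 2.5]
opening: 0.014
grip_force: 34.9
```

```bash
cat > bub.py <<'E'
from h import *
# bubble offset along level x (towards -y) by homogenous plane intersection at z=.103
def plane(c,u,v,z):
    m=camera_model(c); T=np.array(m['pose']); r=T[:3,:3]@np.array([(u-m['cx'])/m['fx'],-(v-m['cy'])/m['fy'],-1]); o=T[:3,3]
    return o+r*(z-o[2])/r[2]
def measure(c,im):
    u,v=map(int,proj(c,[.62,-.15,.103])); x0,y0=u-20,v-20
    S=8; cr=cv2.resize(im[y0:v+20,x0:u+20],None,fx=S,fy=S,interpolation=cv2.INTER_CUBIC)
    h=cv2.cvtColor(cr,cv2.COLOR_RGB2HSV); g=cv2.inRange(h,(40,90,30),(85,255,255))
    g=cv2.morphologyEx(g,cv2.MORPH_CLOSE,np.ones((S*4,S*4),np.uint8))
    ct=max(cv2.findContours(g,cv2.RETR_EXTERNAL,cv2.CHAIN_APPROX_NONE)[0],key=cv2.contourArea)
    f=np.zeros_like(g); cv2.drawContours(f,[cv2.convexHull(ct)],-1,255,-1)
    rect=cv2.minAreaRect(ct); W=lambda p: plane(c,x0+(p[0]+.5)/S-.5,y0+(p[1]+.5)/S-.5,.103)
    w=cr[...,0].astype(float)-80; w[(f==0)|(h[...,1]>110)|(w<0)]=0
    yy,xx=np.mgrid[:w.shape[0],:w.shape[1]]; b=np.array([(w*xx).sum(),(w*yy).sum()])/w.sum()
    B=cv2.boxPoints(rect); vc=W(B.mean(0)); L=max(np.linalg.norm(W(B[0])-W(B[1])),np.linalg.norm(W(B[1])-W(B[2])))
    bc=W(b); print(c,'vial',vc[:2],'len',round(L,4),'bubble',bc[:2],'offset along level x mm',round((vc[1]-bc[1])*1000,1), 'npix',(w>0).sum()/S**2)
    return cr
def level_geom(c,d):
    C=cloud(c,d).reshape(-1,3); g=C[(abs(C[:,0]-.62)<.03)&(abs(C[:,1]+.1)<.12)&(C[:,2]>.092)&(C[:,2]<.112)]
    l=cv2.fitLine(g[:,:2].astype(np.float32),cv2.DIST_HUBER,0,.01,.01).ravel(); print(c,'level line',l)
if __name__=='__main__':
    for i in '2',:
        for c in ('top','scene'): measure(c,cv2.imread(f'pics/{c}{i}f.png')[...,::-1].copy())
    print('now',sense()['clock']); o=[]
    for c in ('top','scene'):
        im,d=get_image(c); o.append(measure(c,im)); level_geom(c,d)
    import sys; save(np.hstack(o),sys.argv[1])
    s=sense(); print(s['clock'],s['tool_pos'],s['orientation'],s['wrist_force'])
E
python3 bub.py b1.png
```

```text
top vial [ 0.6158 -0.1511] len 0.066 bubble [ 0.6163 -0.1675] offset along level x mm 16.4 npix 20.46875
scene vial [ 0.6183 -0.149 ] len 0.0698 bubble [ 0.6176 -0.1668] offset along level x mm 17.7 npix 19.8125
now 18.75
top vial [ 0.616  -0.1516] len 0.0663 bubble [ 0.6165 -0.1575] offset along level x mm 5.9 npix 19.484375
top level line [ 0.0224  0.9997  0.6164 -0.0998]
scene vial [ 0.6179 -0.1497] len 0.0694 bubble [ 0.6174 -0.1571] offset along level x mm 7.4 npix 20.4375
scene level line [ 0.0103  0.9999  0.6222 -0.1052]
18.85 [0.6226 0.097  0.0937] [ 0.772   3.0414 -0.0043] [ 0.3239 -7.3994  2.8489]
```

View pics/b1.png

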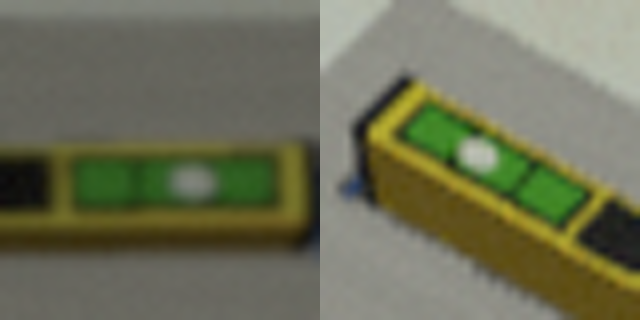

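Emit:
servo_tool(moves=[[[0,0,0,0.08,0.005],[0,0,0,0.08,0.005],[0,0,0,0.08,0.005],[0,0,0,0.08,0.005],[0,0,0,0.08,0.005],[0,0,0,0.04,0.005],[0,0,0,0,0.005],[0,0,0,0.0,0.005]]])

```text
clock: 19.65
tool_pos: [0.6222, 0.0965, 0.0937]
orientation: [1.417, 2.799, -0.005]
wrist_force: [-0.2, -8.5, 3.5]
opening: 0.0139
grip_force: 35.0
```

Emit:
servo_tool(moves=[[[0,0,0,0,0.005],[0,0,0,0,0.005],[0,0,0,0,0.005],[0,0,0,0,0.005],[0,0,0,0,0.005],[0,0,0,0,0.005],[0,0,0,0,0.005],[0,0,0,0,0.005]]])

```text
clock: 20.45
tool_pos: [0.6223, 0.0966, 0.0937]
orientation: [1.417, 2.799, -0.005]
wrist_force: [0.3, -7.5, 4.0]
opening: 0.0136
grip_force: 35.0
```

```bash
python3 bub.py b2.png | sed 1,3d
```

```text
top vial [ 0.6163 -0.152 ] len 0.0657 bubble [ 0.6168 -0.1518] offset along level x mm -0.2 npix 20.140625
top level line [ 0.0212  0.9998  0.6162 -0.1002]
scene vial [ 0.6177 -0.1504] len 0.0691 bubble [ 0.6171 -0.1514] offset along level x mm 1.0 npix 19.984375
scene level line [ 0.0088  1.      0.6226 -0.074 ]
20.55 [0.6222 0.0966 0.0937] [ 1.4174  2.7993 -0.0046] [-1.3389 -8.0789  4.3063]
```

View pics/b2.png

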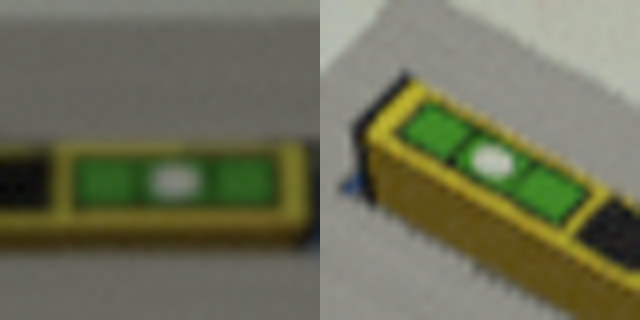

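Emit:
servo_tool(moves=[[[0,0,0,0,0.02],[0,0,0,0,0.045],[0,0,0,0,0.045],[0,0,-0.01,0,0.045],[0,0,-0.025,0,0.045],[0,0,-0.025,0,0.045],[0,0,-0.03,0,0.045],[0,0,-0.02,0,0.045]]])

```text
clock: 21.35
tool_pos: [0.6219, 0.0997, 0.2056]
orientation: [1.414, 2.802, 0.003]
wrist_force: [-0.0, -0.5, -0.0]
opening: 0.0453
grip_force: 0.0
```

Emit:
servo_tool(moves=[[[0,0,0,0.13,0.03],[0,0,0,0.13,0.0],[0,0,0,0.13,0.0],[0,0,0,0.13,0.0],[0,0,0,0.13,0.0],[0,0,0,0,0],[0,0,0,0,0],[0,0,0,0,0]]], squeeze=10)

```text
clock: 22.15
tool_pos: [0.6215, 0.0994, 0.2024]
orientation: [2.234, 2.208, 0.0]
wrist_force: [0.1, -0.4, -0.3]
opening: 0.0004
grip_force: 0.0
```

```bash
python3 bub.py b3.png | sed 1,3d
```

```text
top vial [ 0.6165 -0.152 ] len 0.0657 bubble [ 0.6168 -0.1516] offset along level x mm -0.4 npix 20.65625
top level line [ 0.0201  0.9998  0.6163 -0.0996]
scene vial [ 0.6177 -0.1503] len 0.0691 bubble [ 0.6171 -0.1514] offset along level x mm 1.1 npix 20.03125
scene level line [ 0.0062  1.      0.6236 -0.0863]
22.25 [0.6215 0.0993 0.2023] [2.2357 2.2071 0.0001] [-0.399   0.0659 -0.1976]
```

Emit:
servo_tool(moves=[[[-0.0395,-0.0002,0,0,0],[-0.0395,-0.0002,0,0,0],[-0.0395,-0.0002,0,0,0],[-0.0395,-0.0002,0,0,0],[-0.0395,-0.0002,0,0,0],[0,0,0.03,0,0],[0,0,0.03,0,0],[0,0,0,0,0]]])

```text
clock: 23.05
tool_pos: [0.6153, -0.0982, 0.1367]
orientation: [-2.232, -2.2, 0.007]
wrist_force: [0.6, 0.1, -1.0]
opening: 0.0007
grip_force: 0.0
```

Emit:
servo_tool(moves=[[[0,0,0.02,0,0],[0,0,0.01,0,0],[0,0,0.004,0,0],[0,0,0.002,0,0],[0,0,0,0,0],[0,0,0,0,0],[0,0,0,0,0],[0,0,0,0,0]]])

```text
clock: 23.85
tool_pos: [0.6179, -0.0982, 0.1067]
orientation: [2.237, 2.205, 0.001]
wrist_force: [0.2, -0.1, -0.1]
opening: 0.0002
grip_force: 0.0
```

Emit:
servo_tool(moves=[[[0,0,0.001,0,0],[0,0,0.001,0,0],[0,0,0.001,0,0],[0,0,0.0005,0,0],[0,0,0,0,0],[0,0,0,0,0],[0,0,0,0,0],[0,0,0,0,0]]])

```text
clock: 24.65
tool_pos: [0.6177, -0.0982, 0.1027]
orientation: [2.237, 2.205, 0.0]
wrist_force: [0.5, -0.2, -0.4]
opening: 0.0007
grip_force: 0.0
```

Emit:
servo_tool(moves=[[[0,0,0.0005,0,0],[0,0,0.0005,0,0],[0,0,0,0,0],[0,0,0,0,0],[0,0,0,0,0],[0,0,0,0,0],[0,0,0,0,0],[0,0,0,0,0]]])

```text
clock: 25.45
tool_pos: [0.6178, -0.0982, 0.1023]
orientation: [2.237, 2.205, 0.001]
wrist_force: [-2.4, 0.3, 5.0]
opening: 0.0008
grip_force: 2.7
```

Emit:
servo_tool(moves=[[[0,0,0.0004,0,0],[0,0,0.0004,0,0],[0,0,0,0,0],[0,0,0,0,0],[0,0,0,0,0],[0,0,0,0,0],[0,0,0,0,0],[0,0,0,0,0]]])

```text
clock: 26.25
tool_pos: [0.6178, -0.0982, 0.1023]
orientation: [2.237, 2.205, 0.001]
wrist_force: [-3.9, 0.5, 8.1]
opening: 0.0006
grip_force: 4.1
```

```bash
python3 bub.py b4.png | sed 1,3d
```

```text
top vial [ 0.6161 -0.1477] len 0.0253 bubble [ 0.6164 -0.152 ] offset along level x mm 4.3 npix 11.90625
top level line [ 0.0314  0.9995  0.616  -0.0933]
scene vial [ 0.6127 -0.1292] len 0.0066 bubble [nan nan] offset along level x mm nan npix 0.0
scene level line [ 0.0515 -0.9987  0.6238 -0.0385]
26.35 [ 0.6178 -0.0982  0.1023] [2.2368 2.2046 0.001 ] [-3.0917  0.0688  7.9424]bub.py:15: RuntimeWarning: invalid value encountered in divide
  yy,xx=np.mgrid[:w.shape[0],:w.shape[1]]; b=np.array([(w*xx).sum(),(w*yy).sum()])/w.sum()
```

View pics/b4.png

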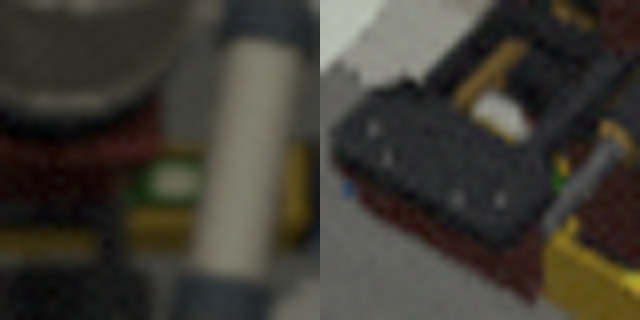

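Emit:
servo_tool(moves=[[[0,0,0.0005,0,0],[0,0,0.0005,0,0],[0,0,0,0,0],[0,0,0,0,0],[0,0,0,0,0],[0,0,0,0,0],[0,0,0,0,0],[0,0,0,0,0]]])

```text
clock: 27.15
tool_pos: [0.6179, -0.0982, 0.1023]
orientation: [2.236, 2.204, 0.002]
wrist_force: [-5.7, 0.9, 11.6]
opening: 0.0009
grip_force: 5.7
```

Emit:
servo_tool(moves=[[[0,0,0,0,0],[0,0,0,0,0],[0,0,0,0,0],[0,0,0,0,0],[0,0,0,0,0],[0,0,0,0,0],[0,0,0,0,0],[0,0,0,0,0]]])

```text
clock: 27.95
tool_pos: [0.6179, -0.0982, 0.1023]
orientation: [2.236, 2.204, 0.002]
wrist_force: [-5.2, 0.4, 12.0]
opening: 0.0005
grip_force: 5.7
```

Run:
```python
from h import *
im,d=get_image('top'); u,v=map(int,proj('top',[.617,-.152,.103]))
h=cv2.cvtColor(cv2.resize(im[v-6:v+7,u-12:u+13],None,fx=4,fy=4),cv2.COLOR_RGB2HSV)
save(cv2.resize(im[v-20:v+20,u-20:u+20],None,fx=8,fy=8,interpolation=cv2.INTER_CUBIC),'b5.png')
s=sense(); print(s['clock'],s['tool_pos'],s['wrist_force'],s['grip_force'])
```

```text
28.0 [ 0.6179 -0.0982  0.1023] [-4.576   0.5584 11.    ] 5.734098816756159
```

View pics/b5.png

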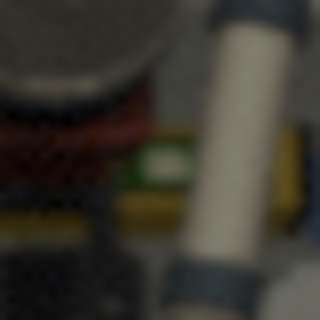

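```bash
python3 -c "
from cell import *
print(sign_off()); print(sense()['clock'],sense()['wrist_force'])"
```

```text
the job is handed in; nothing more can be done
None
the job is handed in; nothing more can be done
```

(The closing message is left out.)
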